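# Index the painter's turntable to the next hole

## Robot

A 7-joint arm with a two-finger parallel gripper is mounted at the origin on the work surface. World frame = base frame: x ahead of the robot, y to its left, z up, the work surface at z = 0. Lengths are in m, angles in degrees, forces in N, time in s.
With the tool pointing down it reaches from about 0.425 to 0.95 m from the base axis. Payload 4.7 kg.
Tool frame: the origin (TCP) lies at the very end of the fingers, on their centre line; the grasp point (between the pads) lies 19 mm behind it; z points along the fingers, y is the line along which they close (so a half turn about z gives the same grasp; the last joint's range is limited). The gripper opens to 87 mm and grips with 3 to 60 N. Pads are 19 mm wide; open, the fingers measure 117 mm over their backs; the gripper's body (75 mm by 190 mm) begins 51 mm behind the grasp point.
Start: joints at [-75.052, 26.849, -2.785, 87.806, 1.381, 65.374, -4.715], TCP at [0.193, 0.647, 0.193] pointing down, gripper open.
Joint ranges: [-148.3, 148.3], [-19.14, 114.17], [-79.39, 73.82], [5.75, 140.21], [-59.74, 239.74], [12.07, 113.84], [-152.46, 152.46]. Speed limits (degrees/s): [147.25, 147.25, 180, 180, 180, 180, 180].

## Interface

Orientations are given as [roll, pitch, yaw] about the fixed x, y, z axes, in that order (R = Rz(yaw) Ry(pitch) Rx(roll)).
In Python, from bench import ctrl, optics, ticket gives the robot as it stands.
- The arm moves only by the tool play_rows, never from a script. Its argument "motion" is a list of rows, each a list of 7 numbers: the opening, from 0 (shut) to 1 (fully open), then the shift along the tool's x, y, z in m, then the turn, a rotation vector about the tool's x, y, z in degrees. In form: [[gripper, x, y, z, wx, wy, wz], ...]. A call has 1 to 20 rows; each row shifts and turns the commanded pose from where the row before left it, along the tool's axes as they then stand; what a row does not reach is not made up. A row lasts 1/12 s, in which the tool goes at most 41.7 mm and 7.16 degrees, less where a joint would pass 70% of its speed; a pose out of reach is approached as far as the arm can. A call is refused whole if a number of a shift passes 0.0417 or a number of a turn 7.16, either way. A call with a gripper value outside its range is refused whole. The fingers move at their own pace and stop on an object; "squeeze" is the grip in N (left out, the last holds). Time passes only in rows, so rows that do not move let the fingers close. It gives the time, the measured TCP pose, the force, the opening and the grip force at its end, in the units of the state.
- ctrl.read_state(): the state, without advancing time (a new reading comes with each control period).
- optics.read_camera(name): name is "scene" or "top"; returns the picture (480x640x3 uint8, red, green, blue); there is no depth.
- optics.get_calibration(name): a dict with "K" (3x3 intrinsics, pixels), "extrinsics" (4x4, takes a point from camera to world coordinates). Camera axes: x right, y up, looking along -z (the intrinsics and any distortion apply to the point x, -y, -z); pixel columns grow to the right and rows downward; lengths in m; the calibration is good to about 2 mm. A picture is of the moment at which its call begins. get_calibration takes no time and is no camera call.
- ticket.hand_in(): hands the job in; it is judged then, once.
The state is a dict: "t": time; "joints": joint angles; "qd": joint speeds; "joint_efforts": joint torques, N m; "ee_pos": TCP position; "tool_rot": TCP orientation; "ft_force": force on the tool from outside, world axes, zero at the start; "ft_torque": the same for the moment, N m; "grip_width": opening from 0.0 (shut) to 1.0 (fully open); "gripper_force": force on a finger pad.
Only numpy, scipy, OpenCV 4.12 (cv2) and the standard library are available. Lean on these libraries where they do the work, as an engineer would, in place of code of your own. Each camera call takes 0.05 s, during which the arm holds its last target. There are 200 camera calls.

## Task

The vase is being striped on the indexing turntable. Press the turntable's spring plunger in, turn the table clockwise (seen from above) to the very next hole without running past it, and let the plunger spring fully home there so that the table is locked again. Leave the vase and the little pot riding undisturbed on the disc, and everything else on the bench where it is.

Things in the scene. Friction and masses are not known exactly. Their poses are not given: they have to be found in the camera images.
- stand: fixed part of the turntable: grey cast foot 256 mm across; on its column a steel index plate 294 mm across (underside 72, top 80 mm above the bench) with 12 through holes, 14 mm wide, every 30 degrees on a 130 mm radius, seen outside the disc's edge. Origin on the turning axis at bench height, z up. Its place and yaw vary
- table (a joint): turning angle of the disc in rad: 0 at the start (pin in its first hole), growing clockwise seen from above; one hole is 0.5236. The disc is aluminium, 230 mm across, top 104 mm above the bench, and turns easily (about 1 N at the post) once the pin is out; with the pin in a hole it is locked, with about 0.01 rad of play
- post (a point): centre of the plunger's guide post at 95 mm above the bench: an upright steel sleeve, 34 mm across, 62 to 122 mm above the bench, on a forked arm of the disc, 160 mm from the turning axis. It turns with the disc. With the pin off its hole the table can be turned by pushing post or cap sideways; the bearing of the post from the axis is that of the pin
- plunger (a joint): how far the plunger is pressed in (down), m: 0 home (locked), 0.016 fully in; 4 N to start, 8 N fully in. Its pin comes up through the index plate's hole from below and is clear of it from 0.0105 on. Let go between holes, it rides under the plate (at 0.0105) and springs into the next hole by itself when within about 4 mm of it, stopping the table; held in, it passes over holes
- plunger_top (a point): centre of the top face of the plunger's black press cap, which moves with it: a flat-topped round cap 44 mm across and 13 mm thick on top of the guide post, its top 152 mm above the bench when home, 136 mm fully in; 160 mm from the turning axis. It is pressed from above; there is free room round it
- next_hole (a point): centre of the mouth of the next hole clockwise, on the index plate's top (80 mm above the bench, 130 mm from the turning axis): the plunger's pin must come to stand in it. It is fixed to the stand; the post then stands at the same bearing from the axis as this hole, 160 mm out
- disc_centre (a point): centre of the disc's top face, on the turning axis, 104 mm above the bench; turns with the disc
- vase: low white plaster vase with a few painted stripes, 80 mm across and 70 mm tall, about 0.5 kg, standing loose near the centre of the disc; origin at the centre of its foot. It must ride along upright and not be slid more than 25 mm
- pot: little lidded glass paint pot, 34 mm across and 30 mm tall, loose on the disc, about 88 mm from the axis on the side away from the plunger; origin at the centre of its foot. It must ride along
- jar: lidded glass jar, 70 mm across and 105 mm tall, loose on the bench beside the stand; leave alone
- tube_a: paint tube lying on the bench, pale band, 120 by 36 by 20 mm; leave alone
- tube_b: paint tube lying on the bench, dark red band, 120 by 36 by 20 mm; leave alone
- bowl: small steel bowl upside down on the bench, 138 mm across and 50 mm high; leave alone
- knife: palette knife lying on the bench, 200 mm long, wooden handle; leave alone
- brush: flat paint brush lying on the bench, 205 mm long; leave alone
Things that resemble listed ones, but are neither listed nor needed, are in the scene too. Leave any blue or purple look-alike of the pot alone.

How it is judged (in metres and radians):
On the way, in this order (a step that is already met when the one before it is completed fails the run):
1. the plunger is pressed in until its pin is out of the first hole, the table still there (value of joint plunger above 0.0098 m and value of joint table between -0.08 and 0.08 rad), for 0.05 s.
2. the table is at the next hole clockwise with the pin sprung home in it (value of joint table between 0.4936 and 0.5536 rad and value of joint plunger below 0.003 m), for 0.2 s.
At the end, for the whole second after the job is handed in: the table is turned one hole (0.5236 rad) clockwise within 0.03 rad and at rest, the plunger is out to within 3 mm of home, and the vase (within 36 mm of the disc's centre) and the pot (within 108 mm) still stand upright on the disc (all of step 2 and velocity of joint table between -0.05 and 0.05 rad/s and horizontal distance between vase and disc_centre below 0.036 m and angle between vase's own z axis and vertical below 0.1 rad and horizontal distance between pot and disc_centre below 0.108 m and angle between pot's own z axis and vertical below 0.15 rad and height (world z) of pot above 0.095 m); the robot touches nothing.
It fails at once if the table is turned anticlockwise off its hole (value of joint table below -0.12 rad).
It fails at once if the table is run past the next hole (value of joint table above 0.7 rad).
It fails at once if the vase is lifted, tipped or slid off the middle of the disc (height (world z) of vase above 0.115 m or angle between vase's own z axis and vertical above 0.2 rad or horizontal distance between vase and disc_centre above 0.036 m).
It fails at once if the pot is lifted, tipped, or shifted on the disc (height (world z) of pot above 0.115 m or angle between pot's own z axis and vertical above 0.3 rad or distance between pot and vase below 0.058 m or horizontal distance between pot and disc_centre above 0.108 m).
It fails at once if something on the bench is moved by more than 25 mm or lifted (distance of any of jar, tube_a, tube_b, bowl, knife, brush from where it was at the start of the episode above 0.025 m).
It also fails if it takes over 45 s, if anything falls off the work surface, if the arm or the gripper's body presses on something with over 40 N, if the wrist force passes 120 N, or if a joint passes its speed limit or range.

## Working session

There is one attempt and no reset: what is moved stays moved. The work goes in short steps, Python scripts to look and compute and a tool call to move; the robot and the scene stay as the last step left them, time stands still between calls to the robot, and variables do not carry over. Pictures are saved under pics/ and viewed, at most 10 in all, crops included, and the job is handed in when it is done.

Besides the shell and the picture viewer there is one more tool, called after "Call:" as name(argument=value, ...), one argument or row to a line, values as JSON. play_rows: Moves the arm, as the interface text tells. Its arguments: {"type":"object","properties":{"motion":{"type":"array"},"squeeze":{"type":"number"}},"required":["motion"]}

```bash
mkdir -p pics; python3 - <<'E'
from bench import ctrl, optics
import cv2, numpy as np
print(ctrl.read_state())
for n in("scene","top"):
    im=optics.read_camera(n); cv2.imwrite(f"pics/{n}0.png",im[:,:,::-1]); c=optics.get_calibration(n); print(n,{k:(np.round(v,4).tolist() if not isinstance(v,str) else v) for k,v in c.items()})
E
```

```text
{'t': 0.0, 'joints': array([-75.04999848,  26.89664681,  -2.78287918,  87.87360553,
         1.38089297,  65.37501165,  -4.71623629]), 'qd': array([-0.05015532,  0.10309493, -0.00568677,  0.10999881, -0.08781503,
       -0.01816615,  0.00639072]), 'joint_efforts': array([-2.47315038e-04, -5.07974875e+01, -8.04529991e-02, -2.36146474e+01,
       -6.12945459e-02,  3.79826990e-02,  1.93211681e-04]), 'ee_pos': array([0.19272526, 0.64621587, 0.19190805]), 'tool_rot': array([-1.79888391e+02,  4.82277861e-03,  1.63393934e+02]), 'ft_force': array([-0.03046889,  0.34087298, -0.85608957]), 'ft_torque': array([-0.0342737 ,  0.01941332,  0.00361563]), 'gripper_force': 0.0, 'grip_width': 0.9987582446692587}
scene {'K': [[563.3385, 0.0, 318.5563], [0.0, 563.3385, 241.5769], [0.0, 0.0, 1.0]], 'extrinsics': [[0.6625, -0.6334, 0.4, 1.1224], [0.749, 0.5542, -0.3631, -0.5247], [0.0084, 0.5402, 0.8415, 1.2705], [0.0, 0.0, 0.0, 1.0]]}
top {'K': [[507.3271, 0.0, 323.5457], [0.0, 507.3271, 243.4868], [0.0, 0.0, 1.0]], 'extrinsics': [[0.0155, 0.9873, -0.1578, 0.3891], [-0.9998, 0.0171, 0.0091, -0.0253], [0.0117, 0.1576, 0.9874, 1.2311], [0.0, 0.0, 0.0, 1.0]]}
```

View pics/top0.png

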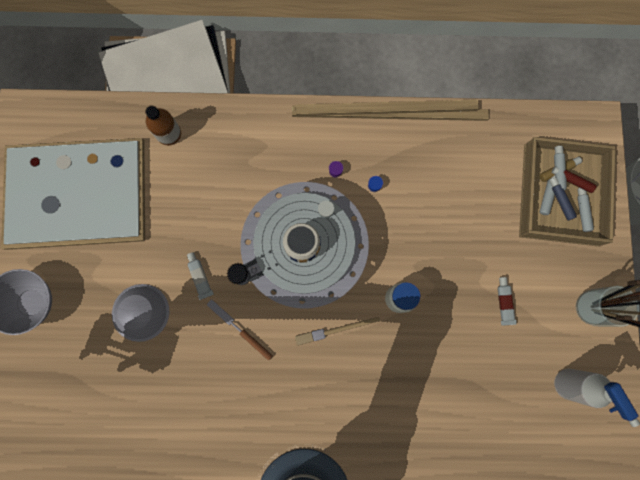

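View pics/scene0.png

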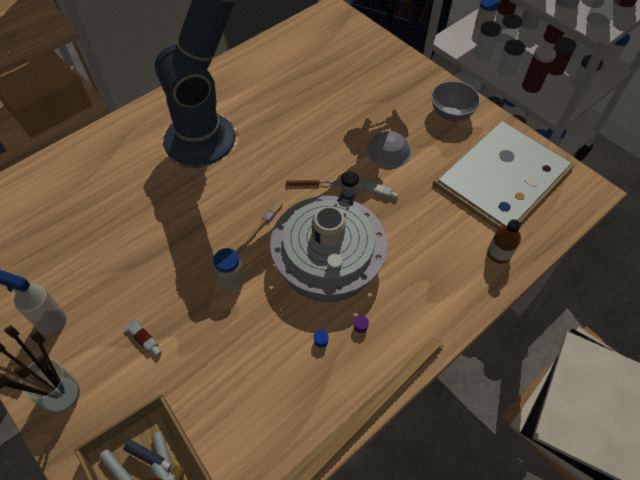

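The top picture shows the disc near (303,241) with the vase on it. The black cap is at about (238,273), the pot at about (327,207), the jar at (404,297), and the blue and purple look-alikes at (375,184) and (336,169). I'll enlarge the turntable in both views.

```bash
cat > h.py <<'E'
import numpy as np
from bench import optics
def proj(n,p):
    c=optics.get_calibration(n);E=np.array(c["extrinsics"]);q=E[:3,:3].T@(np.array(p,float)-E[:3,3]);q=np.array([q[0],-q[1],-q[2]]);u=np.array(c["K"])@q;return u[:2]/u[2]
def back(n,uv,z):
    c=optics.get_calibration(n);E=np.array(c["extrinsics"]);d=np.linalg.solve(np.array(c["K"]),[uv[0],uv[1],1]);d=E[:3,:3]@[d[0],-d[1],-d[2]];return E[:3,3]+d*(z-E[2,3])/d[2]
E
python3 - <<'E'
import cv2
from h import *
t=cv2.imread("pics/top0.png");s=cv2.imread("pics/scene0.png")
cv2.imwrite("pics/t1.png",cv2.resize(t[170:315,210:390],None,fx=4,fy=4,interpolation=cv2.INTER_CUBIC))
cv2.imwrite("pics/s1.png",cv2.resize(s[160:310,255:405],None,fx=4,fy=4,interpolation=cv2.INTER_CUBIC))
print(proj("top",[.193,.647,.193]),proj("scene",[.193,.647,.193]),proj("top",[0,0,0]),proj("scene",[0,0,0]))
print(back("top",(238,273),.152),back("scene",(350,178),.152),back("top",(304,244),.08))
E
```

```text
[-29.37089949 421.03484243] [402.16300823  24.74172048] [303.4890305  497.52385989] [199.46505721 137.61424148]
[0.49475069 0.14604991 0.152     ] [0.4994316  0.14564948 0.152     ] [0.5710983  0.00903873 0.08      ]
```

View pics/t1.png

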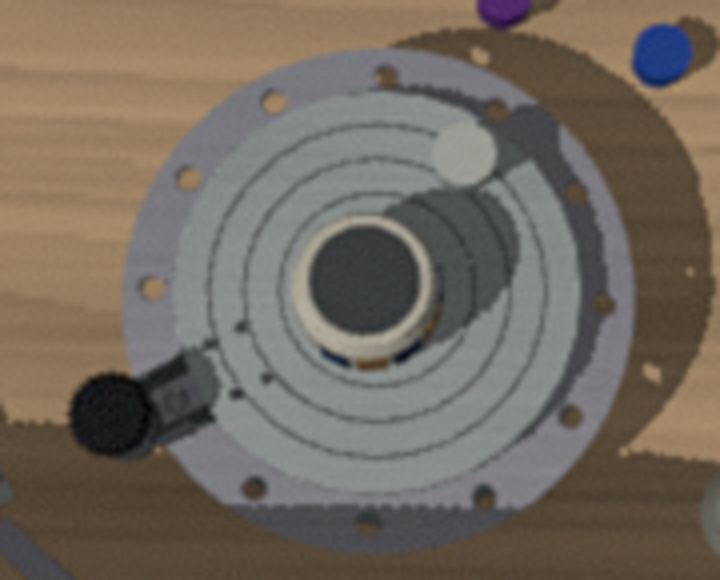

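View pics/s1.png

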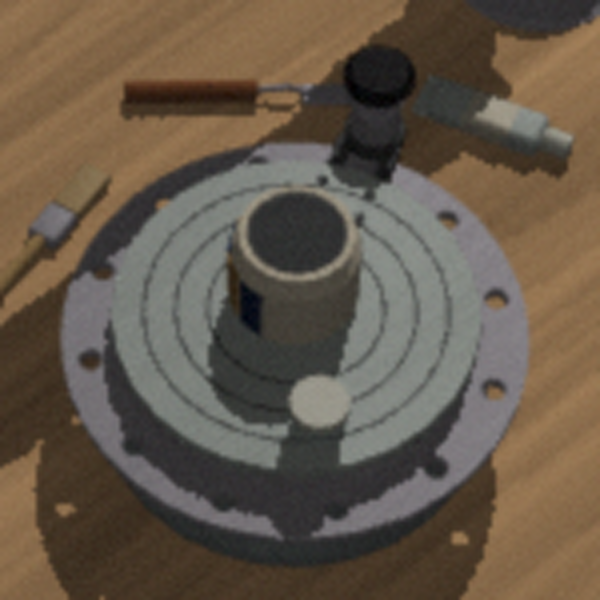

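```bash
python3 - <<'E'
from h import *
from scipy.optimize import least_squares
H=np.array([(387,76),(274,101),(189,177),(152,288),(254,488),(368,522),(484,496),(571,416),(603,304),(576,192),(496,110)],float)
for n,H,o in(("top",H,(210,170)),("scene",np.array([(448,219),(496,298),(494,389),(436,467),(90,359),(103,271)],float),(255,160))):
    P=np.array([back(n,(h+.5)/4-.5+o,.08)[:2] for h in H])
    a0=lambda p:np.degrees(np.arctan2(*(P-p[:2]).T[::-1]))
    def res(p):
        k=np.round((a0(p)-p[2])/30); a=np.radians(p[2]+30*k); return (P-p[:2]-.13*np.c_[np.cos(a),np.sin(a)]).ravel()
    b=min((least_squares(res,[*P.mean(0) if n=="top" else (.57,.009),y]) for y in(0,8,16,24)),key=lambda r:r.cost)
    print(n,b.x,np.abs(b.fun).max(),a0(b.x).round(1))
    cap=back(n,((np.array([111,414]) if n=="top" else np.array([379,71]))+.5)/4-.5+o,.152)[:2]
    d=cap-b.x[:2];print(cap,np.hypot(*d),np.degrees(np.arctan2(d[1],d[0])))
    for nm,uv,z in(("vase",(365,280) if n=="top" else (299,233),.174),("pot",(464,154) if n=="top" else (320,400),.134)):
        print(nm,back(n,(np.array(uv)+.5)/4-.5+o,z)[:2])
E
```

```text
File "<stdin>", line 9
    b=min((least_squares(res,[*P.mean(0) if n=="top" else (.57,.009),y]) for y in(0,8,16,24)),key=lambda r:r.cost)
                                         ^^
SyntaxError: invalid syntax
```

```bash
python3 - <<'E'
from h import *
from scipy.optimize import least_squares
H=np.array([(387,76),(274,101),(189,177),(152,288),(254,488),(368,522),(484,496),(571,416),(603,304),(576,192),(496,110)],float)
for n,H,o in(("top",H,(210,170)),("scene",np.array([(448,219),(496,298),(494,389),(436,467),(90,359),(103,271)],float),(255,160))):
    P=np.array([back(n,(h+.5)/4-.5+o,.08)[:2] for h in H])
    a0=lambda p:np.degrees(np.arctan2(*(P-p[:2]).T[::-1]))
    def res(p):
        k=np.round((a0(p)-p[2])/30); a=np.radians(p[2]+30*k); return (P-p[:2]-.13*np.c_[np.cos(a),np.sin(a)]).ravel()
    b=min((least_squares(res,[.57,.009,y]) for y in(0,8,16,24)),key=lambda r:r.cost)
    print(n,b.x,np.abs(b.fun).max(),a0(b.x).round(1))
    cap=back(n,((np.array([111,414]) if n=="top" else np.array([379,71]))+.5)/4-.5+o,.152)[:2]
    d=cap-b.x[:2];print(cap,np.hypot(*d),np.degrees(np.arctan2(d[1],d[0])))
    for nm,uv,z in(("vase",(365,280) if n=="top" else (299,233),.174),("pot",(464,154) if n=="top" else (320,400),.134)):
        print(nm,back(n,(np.array(uv)+.5)/4-.5+o,z)[:2])
E
```

```text
top [5.72187079e-01 9.02204135e-03 2.88487833e+01] 0.0006451076579737092 [  -1.2   28.9   58.6   89.   148.8  178.8 -151.1 -121.2  -91.2  -61.1
  -31. ]
[0.49446159 0.14736715] 0.15868402713743043 119.32828652467825
vase [0.56547254 0.01303462]
pot [ 0.64381726 -0.03870365]
scene [ 0.57330217  0.00751646 -1.07740846] 0.0009912227738526902 [  88.9   59.    28.8   -1.2 -121.2 -150.8]
[0.49689713 0.14584662] 0.15802835952617894 118.91355030033453
vase [0.56799521 0.01225576]
pot [ 0.64481744 -0.03917894]
```

Call:
play_rows(
  motion=[
    [1, -0.024, -0.0217, 0, 0, 0, 0],
    [1, -0.024, -0.0217, 0, 0, 0, 0],
    [1, -0.024, -0.0217, 0, 0, 0, 0],
    [1, -0.024, -0.0217, 0, 0, 0, 0],
    [1, -0.024, -0.0217, 0, 0, 0, 0],
    [1, -0.024, -0.0217, 0, 0, 0, 0],
    [1, -0.024, -0.0217, 0, 0, 0, 0],
    [1, -0.024, -0.0217, 0, 0, 0, 0],
    [1, -0.024, -0.0217, 0, 0, 0, 0],
    [1, -0.024, -0.0217, 0, 0, 0, 0],
    [1, -0.024, -0.0217, 0, 0, 0, 0],
    [1, -0.024, -0.0217, 0, 0, 0, 0],
    [1, -0.024, -0.0217, 0, 0, 0, 0],
    [1, -0.024, -0.0217, 0, 0, 0, 0],
    [1, -0.024, -0.0217, 0, 0, 0, 0],
    [1, -0.024, -0.0217, 0, 0, 0, 0],
    [1, -0.024, -0.0217, 0, 0, 0, 0],
    [1, -0.024, -0.0217, 0, 0, 0, 0],
  ],
)

```text
t: 1.6
ee_pos: [0.4955, 0.1476, 0.1927]
tool_rot: [-180.0, -0.0, 163.4]
ft_force: [1.0, -0.1, -0.1]
grip_width: 0.999
gripper_force: 0.0
```

Call:
play_rows(
  motion=[
    [1, 0, 0, 0, 0, 0, 6.36],
    [1, 0, 0, 0, 0, 0, 6.36],
    [1, 0, 0, 0, 0, 0, 6.36],
    [1, 0, 0, 0, 0, 0, 6.36],
    [1, 0, 0, 0, 0, 0, 6.36],
    [1, 0, 0, 0, 0, 0, 6.36],
    [1, 0, 0, 0, 0, 0, 6.36],
    [1, 0, 0, 0, 0, 0, 0],
    [1, 0, 0, 0, 0, 0, 0],
  ],
)

```text
t: 2.35
ee_pos: [0.4949, 0.1491, 0.1926]
tool_rot: [-180.0, -0.0, 119.1]
ft_force: [0.2, -0.8, -0.9]
grip_width: 1.002
gripper_force: 0.0
```

Call:
play_rows(
  motion=[
    [1, 0, 0, 0.0113, 0, 0, 0],
    [1, 0, 0, 0.0113, 0, 0, 0],
    [1, 0, 0, 0.0113, 0, 0, 0],
    [1, 0, 0, 0.0113, 0, 0, 0],
    [1, 0, 0, 0.0113, 0, 0, 0],
    [1, 0, 0, 0, 0, 0, 0],
    [1, 0, 0, 0, 0, 0, 0],
  ],
)

```text
t: 2.93
ee_pos: [0.4948, 0.149, 0.1361]
tool_rot: [-179.9, -0.0, 119.0]
ft_force: [-0.3, 0.6, 0.8]
grip_width: 0.995
gripper_force: 0.0
```

Call:
play_rows(
  motion=[
    [0.6, 0, 0, 0, 0, 0, 0],
    [0.6, 0, 0, 0, 0, 0, 0],
    [0.6, 0, 0, 0, 0, 0, 0],
    [0.45, 0, 0, 0, 0, 0, 0],
    [0.45, 0, 0, 0, 0, 0, 0],
    [0.45, 0, 0, 0, 0, 0, 0],
    [0.45, 0, 0, 0, 0, 0, 0],
    [0.45, 0, 0, 0, 0, 0, 0],
    [0.45, 0, 0, 0, 0, 0, 0],
  ],
  squeeze=25,
)

```text
t: 3.68
ee_pos: [0.4952, 0.1491, 0.1364]
tool_rot: [180.0, -0.0, 118.9]
ft_force: [0.4, -0.2, -0.8]
grip_width: 0.468
gripper_force: 0.0
```

```bash
python3 - <<'E'
from bench import optics
import cv2
im=optics.read_camera("scene")[:,:,::-1]
cv2.imwrite("pics/s2.png",cv2.resize(im[90:310,235:455],None,fx=2.7,fy=2.7,interpolation=cv2.INTER_CUBIC))
E
```

```text
(no output)
```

View pics/s2.png

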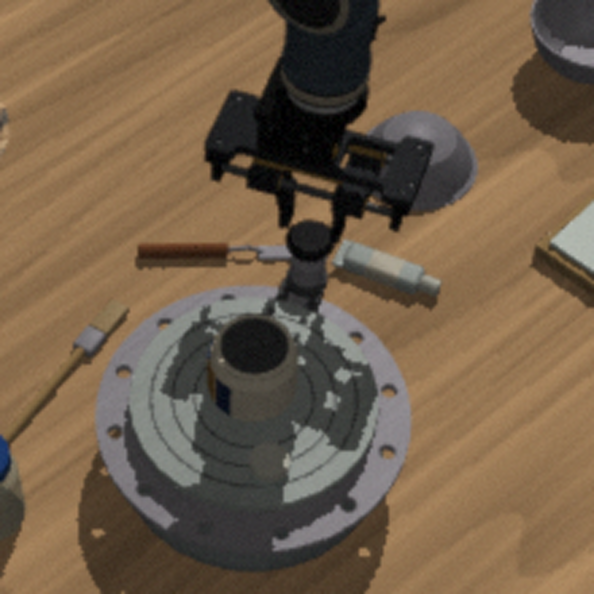

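```bash
python3 - <<'E'
from h import *
from bench import ctrl
import cv2
o=np.array([235,90])
print(ctrl.read_state()["grip_width"],ctrl.read_state()["gripper_force"])
for p in([.4952,.1491,.1364],[.4952,.1491,.152]): print((proj("scene",p)-o)*2.7)
t=np.array([np.cos(np.radians(28.9)),np.sin(np.radians(28.9)),0])
for s in(-1,1): print((proj("scene",np.array([.4952,.1491,.1364])+s*.022*t)-o)*2.7)
im=optics.read_camera("scene")[:,:,::-1]
cv2.imwrite("pics/s3.png",cv2.resize(im[140:220,300:400],None,fx=7,fy=7,interpolation=cv2.INTER_CUBIC))
E
```

```text
0.46485944759354697 0.0
[309.19238883 243.5252871 ]
[310.09423526 233.09045223]
[287.28906361 237.36487375]
[331.21210967 249.71843726]
```

View pics/s3.png

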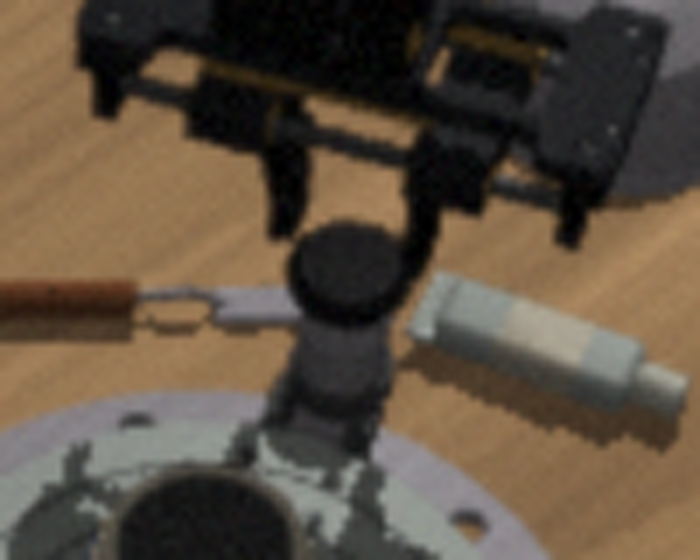

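The finger tips show at about (340,173) and (359,178), on both sides of the cap at (349.5,177.5). They may be slightly high or slightly behind it, so I'll check by closing gently.

Call:
play_rows(
  motion=[
    [0.38, 0, 0, 0, 0, 0, 0],
    [0.38, 0, 0, 0, 0, 0, 0],
    [0.38, 0, 0, 0, 0, 0, 0],
    [0.38, 0, 0, 0, 0, 0, 0],
    [0.38, 0, 0, 0, 0, 0, 0],
    [0.38, 0, 0, 0, 0, 0, 0],
  ],
  squeeze=6,
)

```text
t: 4.28
ee_pos: [0.4952, 0.1492, 0.1364]
tool_rot: [180.0, -0.0, 118.9]
ft_force: [0.7, 0.6, -0.1]
grip_width: 0.382
gripper_force: 0.0
```

```bash
python3 - <<'E'
from h import *
import cv2
a=optics.read_camera("scene")[:,:,::-1][140:210,315:385];b=optics.read_camera("top")[:,:,::-1][225:325,180:280]
cv2.imwrite("pics/c4.png",np.hstack([cv2.resize(cv2.convertScaleAbs(x,alpha=2.2,beta=10),(400,400),interpolation=cv2.INTER_CUBIC) for x in(a,b)]))
E
```

```text
(no output)
```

View pics/c4.png

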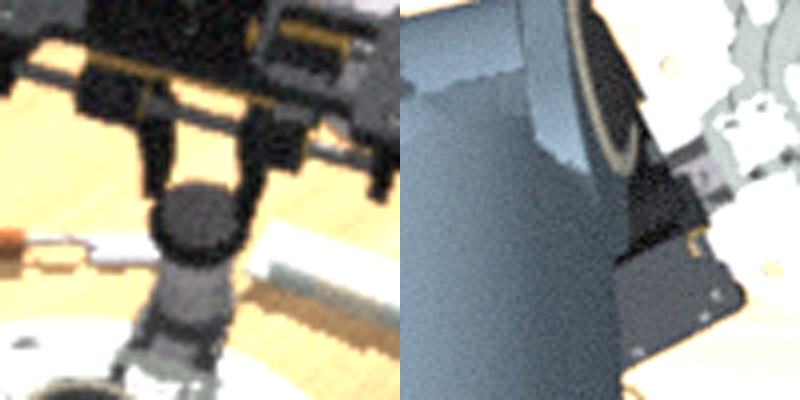

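The cap's top face is unbroken and there was no contact at a 33 mm gap, so the tips seem to sit at or just above cap-top height. I'll open, go lower and close again.

Call:
play_rows(
  motion=[
    [0.8, 0, 0, 0, 0, 0, 0],
    [0.8, 0, 0, 0, 0, 0, 0],
    [0.8, 0, 0, 0, 0, 0, 0],
    [0.8, 0, 0, 0, 0, 0, 0],
    [0.8, 0, 0, 0, 0, 0, 0],
    [0.8, 0, 0, 0.004, 0, 0, 0],
    [0.8, 0, 0, 0.004, 0, 0, 0],
    [0.8, 0, 0, 0.004, 0, 0, 0],
    [0.8, 0, 0, 0, 0, 0, 0],
  ],
)

```text
t: 5.13
ee_pos: [0.4944, 0.1489, 0.1233]
tool_rot: [-179.9, -0.0, 118.9]
ft_force: [-0.2, -0.1, -0.6]
grip_width: 0.799
gripper_force: 0.0
```

Call:
play_rows(
  motion=[
    [0.6, 0, 0, 0, 0, 0, 0],
    [0.6, 0, 0, 0, 0, 0, 0],
    [0.6, 0, 0, 0, 0, 0, 0],
    [0.45, 0, 0, 0, 0, 0, 0],
    [0.45, 0, 0, 0, 0, 0, 0],
    [0.45, 0, 0, 0, 0, 0, 0],
    [0.4, 0, 0, 0, 0, 0, 0],
    [0.4, 0, 0, 0, 0, 0, 0],
    [0.4, 0, 0, 0, 0, 0, 0],
    [0.4, 0, 0, 0, 0, 0, 0],
  ],
  squeeze=10,
)

```text
t: 5.97
ee_pos: [0.4952, 0.1492, 0.1244]
tool_rot: [180.0, -0.0, 118.9]
ft_force: [0.2, -0.4, 0.1]
grip_width: 0.403
gripper_force: 0.0
```

```bash
python3 - <<'E'
from h import *
import cv2
a=optics.read_camera("scene")[:,:,::-1][140:200,310:390]
a=cv2.resize(cv2.convertScaleAbs(a,alpha=2.5,beta=15),(800,600),interpolation=cv2.INTER_CUBIC)
for p in([.4952,.1492,.1244],[.4952,.1492,.1434]):
    u=(proj("scene",p)-[310,140])*10; cv2.circle(a,tuple(int(v) for v in u),5,(0,0,255),-1)
cv2.imwrite("pics/c5.png",a)
E
```

```text
(no output)
```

View pics/c5.png

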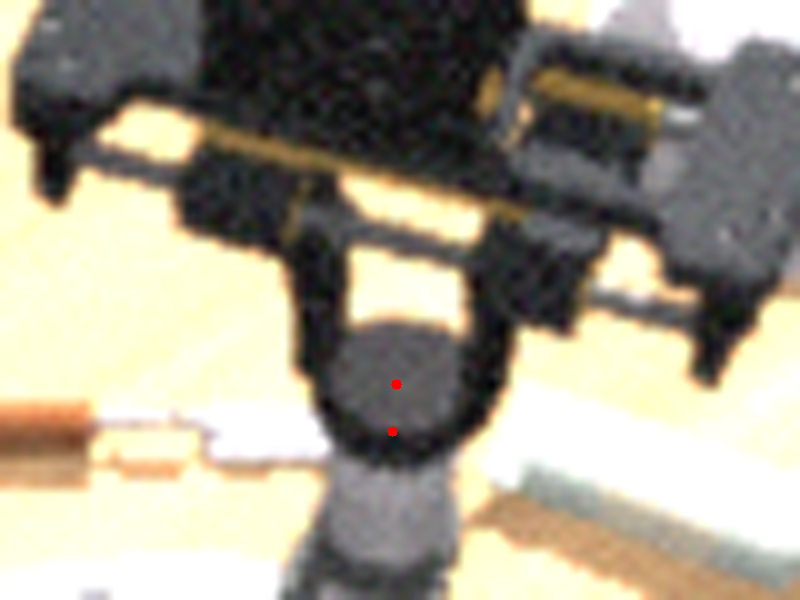

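The fingers flank the cap and overlap its edges, still without contact force, so the tips look level with the cap top. I'll probe downward in small steps.

Call:
play_rows(
  motion=[
    [0.4, 0, 0, 0.002, 0, 0, 0],
    [0.4, 0, 0, 0.002, 0, 0, 0],
    [0.4, 0, 0, 0, 0, 0, 0],
  ],
)

```text
t: 6.27
ee_pos: [0.4956, 0.1493, 0.1206]
tool_rot: [180.0, -0.0, 118.9]
ft_force: [-0.5, 0.3, 4.0]
grip_width: 0.399
gripper_force: 2.2
```

Call:
play_rows(
  motion=[
    [0.4, 0, 0, 0.002, 0, 0, 0],
    [0.4, 0, 0, 0.002, 0, 0, 0],
    [0.4, 0, 0, 0, 0, 0, 0],
  ],
)

```text
t: 6.52
ee_pos: [0.4958, 0.1494, 0.1168]
tool_rot: [179.9, -0.0, 118.9]
ft_force: [-0.1, 0.2, 5.9]
grip_width: 0.402
gripper_force: 2.7
```

Contact is at TCP z ≈ 0.121, so the real tips are about 30 mm above the reported TCP. I'll lift, open, go lower and grip the cap properly.

Call:
play_rows(
  motion=[
    [0.4, 0, 0, -0.006, 0, 0, 0],
    [0.4, 0, 0, -0.006, 0, 0, 0],
    [0.8, 0, 0, 0, 0, 0, 0],
    [0.8, 0, 0, 0, 0, 0, 0],
    [0.8, 0, 0, 0, 0, 0, 0],
    [0.8, 0, 0, 0, 0, 0, 0],
    [0.8, 0, 0, 0, 0, 0, 0],
    [0.8, 0, 0, 0.005, 0, 0, 0],
    [0.8, 0, 0, 0.005, 0, 0, 0],
    [0.8, 0, 0, 0.004, 0, 0, 0],
    [0.8, 0, 0, 0, 0, 0, 0],
  ],
)

```text
t: 7.43
ee_pos: [0.4943, 0.1488, 0.1131]
tool_rot: [-179.9, -0.0, 118.9]
ft_force: [0.1, 0.4, 0.2]
grip_width: 0.801
gripper_force: 0.0
```

Call:
play_rows(
  motion=[
    [0.6, 0, 0, 0, 0, 0, 0],
    [0.6, 0, 0, 0, 0, 0, 0],
    [0.6, 0, 0, 0, 0, 0, 0],
    [0.45, 0, 0, 0, 0, 0, 0],
    [0.45, 0, 0, 0, 0, 0, 0],
    [0.45, 0, 0, 0, 0, 0, 0],
    [0.4, 0, 0, 0, 0, 0, 0],
    [0.4, 0, 0, 0, 0, 0, 0],
  ],
  squeeze=15,
)

```text
t: 8.1
ee_pos: [0.4952, 0.1492, 0.1145]
tool_rot: [180.0, -0.0, 118.9]
ft_force: [-0.0, -0.3, 0.9]
grip_width: 0.489
gripper_force: 15.0
```

Gripped at 42.5 mm with 15 N. Next I'll squeeze harder and press.

Call:
play_rows(
  motion=[
    [0.4, 0, 0, 0, 0, 0, 0],
    [0.4, 0, 0, 0, 0, 0, 0],
    [0.4, 0, 0, 0.0035, 0, 0, 0],
    [0.4, 0, 0, 0.0035, 0, 0, 0],
    [0.4, 0, 0, 0.0035, 0, 0, 0],
    [0.4, 0, 0, 0.003, 0, 0, 0],
    [0.4, 0, 0, 0, 0, 0, 0],
    [0.4, 0, 0, 0, 0, 0, 0],
  ],
  squeeze=30,
)

```text
t: 8.77
ee_pos: [0.4957, 0.1495, 0.1014]
tool_rot: [179.9, -0.0, 118.9]
ft_force: [-2.0, 0.9, 7.4]
grip_width: 0.485
gripper_force: 30.0
```

Call:
play_rows(
  motion=[
    [0.4, 0, 0.0014, 0, 0, 0, 0.5],
    [0.4, 0, 0.0028, 0, 0, 0, 1],
    [0.4, -6e-05, 0.0042, 0, 0, 0, 1.5],
    [0.4, -6e-05, 0.0042, 0, 0, 0, 1.5],
    [0.4, -6e-05, 0.0042, 0, 0, 0, 1.5],
    [0.4, -6e-05, 0.0042, 0, 0, 0, 1.5],
    [0.4, -6e-05, 0.0042, 0, 0, 0, 1.5],
    [0.4, -6e-05, 0.0042, 0, 0, 0, 1.5],
    [0.4, -6e-05, 0.0042, 0, 0, 0, 1.5],
    [0.4, -6e-05, 0.0042, 0, 0, 0, 1.5],
    [0.4, -6e-05, 0.0042, 0, 0, 0, 1.5],
    [0.4, -6e-05, 0.0042, 0, 0, 0, 1.5],
    [0.4, -6e-05, 0.0042, 0, 0, 0, 1.5],
    [0.4, 0, 0.0028, 0, 0, 0, 1],
    [0.4, 0, 0.0014, 0, 0, 0, 0.5],
    [0.4, 0, 0, 0, 0, 0, 0],
  ],
)

```text
t: 10.1
ee_pos: [0.5476, 0.167, 0.1017]
tool_rot: [179.9, -0.0, 99.3]
ft_force: [-1.4, -0.4, 6.7]
grip_width: 0.482
gripper_force: 30.0
```

Call:
play_rows(
  motion=[
    [0.4, 0, 0.0014, 0, 0, 0, 0.5],
    [0.4, 0, 0.0028, 0, 0, 0, 1],
    [0.4, -6e-05, 0.0042, 0, 0, 0, 1.5],
    [0.4, -6e-05, 0.0042, 0, 0, 0, 1.5],
    [0.4, -6e-05, 0.0042, 0, 0, 0, 1.5],
    [0.4, -6e-05, 0.0042, 0, 0, 0, 1.5],
    [0.4, -3e-05, 0.0035, 0, 0, 0, 1.25],
    [0.4, 0, 0.0025, 0, 0, 0, 0.9],
    [0.4, 0, 0.0014, 0, 0, 0, 0.5],
    [0.4, 0, 0, 0, 0, 0, 0],
    [0.4, 0, 0, 0, 0, 0, 0],
  ],
)

```text
t: 11.02
ee_pos: [0.5757, 0.1688, 0.1017]
tool_rot: [179.9, -0.0, 89.2]
ft_force: [-0.8, -0.9, 7.2]
grip_width: 0.485
gripper_force: 30.0
```

Call:
play_rows(
  motion=[
    [0.4, 0, 0, -0.002, 0, 0, 0],
    [0.4, 0, 0, -0.002, 0, 0, 0],
    [0.4, 0, 0, -0.002, 0, 0, 0],
    [0.4, 0, 0, -0.002, 0, 0, 0],
    [0.4, 0, 0, -0.002, 0, 0, 0],
    [0.4, 0, 0, -0.002, 0, 0, 0],
    [0.4, 0, 0, 0, 0, 0, 0],
    [0.4, 0, 0, 0, 0, 0, 0],
  ],
)

```text
t: 11.68
ee_pos: [0.5751, 0.1688, 0.1131]
tool_rot: [180.0, 0.0, 89.2]
ft_force: [0.1, -1.7, 3.5]
grip_width: 0.488
gripper_force: 30.0
```

The force fell to the spring preload with no downward pull, so the pin has entered the hole. Now I'll release and retreat upward.

Call:
play_rows(
  motion=[
    [0.4, 0, 0, 0, 0, 0, 0],
    [0.55, 0, 0, 0, 0, 0, 0],
    [0.6, 0, 0, 0, 0, 0, 0],
    [0.8, 0, 0, 0, 0, 0, 0],
    [0.9, 0, 0, 0, 0, 0, 0],
    [0.9, 0, 0, 0, 0, 0, 0],
    [0.9, 0, 0, 0, 0, 0, 0],
    [0.9, 0, 0, -0.01, 0, 0, 0],
    [0.9, 0, 0, -0.02, 0, 0, 0],
    [0.9, 0, 0, -0.03, 0, 0, 0],
    [0.9, 0, 0, -0.03, 0, 0, 0],
    [0.9, 0, 0, -0.03, 0, 0, 0],
    [0.9, 0.03, 0, -0.01, 0, 0, 0],
    [0.9, 0.03, 0, 0, 0, 0, 0],
    [0.9, 0.03, 0, 0, 0, 0, 0],
    [0.9, 0.03, 0, 0, 0, 0, 0],
    [0.9, 0.03, 0, 0, 0, 0, 0],
    [0.9, 0.03, 0, 0, 0, 0, 0],
    [0.9, 0, 0, 0, 0, 0, 0],
    [0.9, 0, 0, 0, 0, 0, 0],
  ],
  squeeze=10,
)

```text
t: 13.35
ee_pos: [0.5763, 0.3516, 0.2429]
tool_rot: [-180.0, -0.0, 89.5]
ft_force: [-0.7, -0.9, 0.1]
grip_width: 0.896
gripper_force: 0.0
```

```bash
python3 - <<'E'
from h import *
import cv2
im=optics.read_camera("scene")[:,:,::-1].copy()
c=np.array([.5727,.0083])
a=cv2.resize(im[140:310,255:455],None,fx=3.5,fy=3.5,interpolation=cv2.INTER_CUBIC)
f=lambda p:tuple(int(v) for v in (proj("scene",p)-[255,140]+.5)*3.5)
th=np.radians(88.85)
for z in(.152,.1415):
  pts=np.array([f([c[0]+.16*np.cos(th)+.022*np.cos(t),c[1]+.16*np.sin(th)+.022*np.sin(t),z]) for t in np.linspace(0,6.28,40)])
  cv2.polylines(a,[pts],True,(0,0,255) if z>.15 else (0,255,0),1)
cv2.imwrite("pics/s6.png",a)
E
```

```text
(no output)
```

View pics/s6.png

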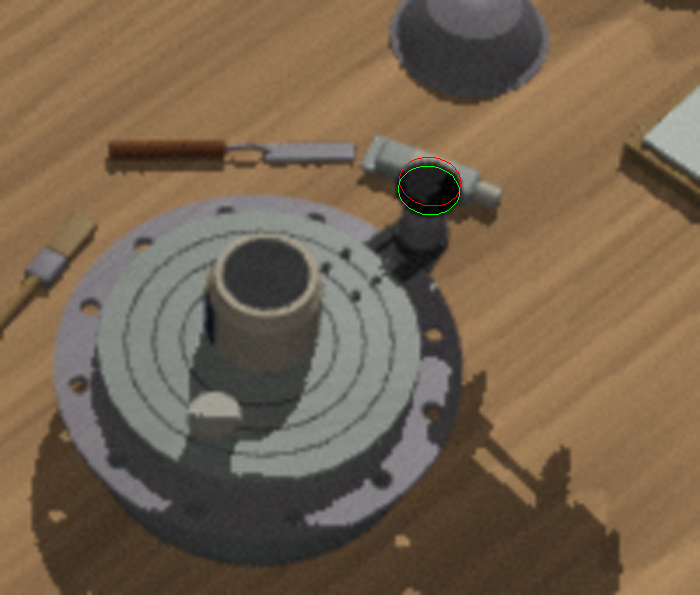

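The disc has turned one hole: the cap outline matches the predicted position for a plunger fully home at the next hole. The cap top is at about (429,182) in the crop. The vase and the pot stand upright on the disc.

```bash
python3 -c "
from bench import ticket
print(ticket.hand_in())"
```

```text
the job is handed in; nothing more can be done
None
```

I turned the table one hole clockwise and released the plunger, which by the last picture is fully home in the next hole with the vase and pot upright on the disc; the job is handed in, but no verdict came back.

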